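# Take a cylinder bore with a telescoping gauge

## Task

Take the telescoping gauge from its wooden rest and, with its plungers still locked in, push it gently down into the cylinder's bore until its bridge sits fully home on the copper spacer ring and you feel a firm push of about 10 N there (never more than 30 N). There turn the red lock to free the plungers so that they spring out against the bore wall, turn it back to lock them at that size, then draw the gauge out and hang it back on its rest with the reading kept. Leave the other things on the bench alone.

Things in the scene. Friction and masses are not known exactly. Their poses are not given: they have to be found in the camera images.
- gauge: Telescoping bore gauge, 0.22 kg, upright. Origin: centre of the underside of its bridge; z up along the stem. Bridge: flat aluminium bar 94 (x) x 34 (y) x 6 mm, z 0 to 6. Boss of 28 mm diameter z 6 to 12. Round steel handle z 12 to 58, then a thin neck and the red lock. Below the bridge a stem of 16 mm diameter and a brass head reach down to z = -70.
- gauge_grip (a point): Point on the gauge's axis in the middle of its steel handle (22 mm diameter), 40 mm above the underside of the bridge; x along the bridge, z up.
- lock_grip (a point): Middle of the red lock, a flat wing 34 mm long (its x), 12 mm thick (its y), 20 mm high, on the gauge's axis, 62 to 82 mm above the bridge's underside (this point at 72). Its axes turn with the lock; at lock angle 0 it lies along the bridge. The handle ends at 58 mm. A gripper that closes across the wing's thickness can straddle the wing to grip the handle below.
- lock (a joint): Angle of the red lock: 0 = fully locked (stop), 1.2 rad = free (stop); it grows counter-clockwise seen from above. The brake lets go of the plungers above about 0.4 rad; it needs about 0.05 N m and stays where it is left. Starts locked.
- tip_a (a point): Outer end of the steel plunger on the gauge's +y side, 63 mm below the bridge's underside. Locked in at the start, 22 to 24 mm from the axis; freed, a spring (1 to 2 N) drives it out, to 32 mm at most.
- tip_b (a point): The same for the plunger on the -y side. The distance from tip_a to tip_b is the gauge's reading.
- shoe_tip (a point): Outer end of the yellow centring shoe on the gauge's +x side, 43 mm below the bridge's underside, 30 mm off the axis; its twin is on the -x side. Always sprung: squeezing both past the bore's bevel takes about 10 to 15 N, then they drag at about 6 N. That is more than the gauge's weight: let go halfway, it stays there and must be pushed home.
- bore_mouth (a point): Centre of the bore in the cylinder's top face, 100 mm above the bench; z up. On that face lies a fixed copper spacer ring (68 mm inside, 100 mm outside), standing 2 to 24 mm above it: different each time, not measured, and the bridge seats on it. Fixed cylinder; round bore of 54 mm right through, bevelled from 66 mm at the face to 54 mm at 10 mm depth. The gauge goes in at any turn.
- rest_top (a point): Centre between the tops of the two posts of the fixed wooden gauge rest (base 130 x 80 x 12 mm), 90 mm above the bench. The cork-topped posts stand on its x axis, each 18 mm (x) x 60 mm (y), with a gap of 70 mm between them. The gauge hangs between them, its bridge along the rest's x axis across both posts, either way round.
- piston: Bystander: loose aluminium piston, 52 mm diameter, 58 mm high; origin at the centre of its underside.
- oil_can: Bystander: blue can, 54 mm diameter, 100 mm high; origin at the centre of its underside.
- bolt_jar: Bystander: jar with yellow cap, 56 mm diameter, 70 mm high; origin at the centre of its underside.
- wrench: Bystander: steel wrench 160 mm long lying on the bench along its x; origin under its middle.
- bridge: The gauge's flat bridge, part of the gauge and with the same origin and axes.
- barrel: The finned aluminium cylinder, 116 x 116 x 100 mm, fixed; origin at the centre of its underside.

How it is judged (in metres and radians):
On the way, in this order (a step that is already met when the one before it is completed fails the run):
1. the gauge's bridge is pressed home on the spacer ring (more than 4 N on it; within 6 mm of the bore's centre, upright), plungers still locked in (reading below 50 mm) (z of gauge in the frame of bore_mouth below 0.027 m and horizontal distance between gauge and bore_mouth below 0.006 m and angle between gauge's own z axis and vertical below 0.06 rad and value of joint lock below 0.25 rad and distance between tip_a and tip_b below 0.05 m and contact force between bridge and anything else above 4 N), for 0.1 s.
2. the lock is turned to free (above 0.8 rad) and the plungers have sprung out to the bore wall, the gauge still home (z of gauge in the frame of bore_mouth below 0.027 m and horizontal distance between gauge and bore_mouth below 0.006 m and angle between gauge's own z axis and vertical below 0.06 rad and value of joint lock above 0.8 rad and distance between tip_a and tip_b between 0.052 and 0.056 m), for 0.2 s.
3. the lock is turned back (below 0.25 rad) with the plungers at the wall, the gauge still home (z of gauge in the frame of bore_mouth below 0.027 m and horizontal distance between gauge and bore_mouth below 0.006 m and angle between gauge's own z axis and vertical below 0.06 rad and value of joint lock below 0.25 rad and distance between tip_a and tip_b between 0.052 and 0.056 m), for 0.2 s.
4. the gauge is drawn clear above the cylinder, its reading kept between 52 and 56 mm (z of gauge in the frame of bore_mouth above 0.085 m and value of joint lock below 0.25 rad and distance between tip_a and tip_b between 0.052 and 0.056 m), for 0.1 s.
At the end, for the whole second after the job is handed in: The gauge hangs at rest on its wooden rest, bridge across both posts (origin within 12 mm of the rest's centre point, upright within 0.08 rad, bridge along the rest within 0.3 rad), lock at most 0.25 rad from locked, and the plunger tips 52 to 56 mm apart (the bore is 54 mm) (distance between gauge and rest_top below 0.012 m and angle between gauge's own z axis and vertical below 0.08 rad and angle between the x axis of gauge and the x axis of rest_top, either way round below 0.3 rad and value of joint lock below 0.25 rad and distance between tip_a and tip_b between 0.052 and 0.056 m and linear speed of gauge below 0.02 m/s); the robot touches nothing.
It fails at once if the bridge is pressed on the spacer ring or cylinder with more than 30 N (contact force between bridge and anything else above 30 N and horizontal distance between gauge and bore_mouth below 0.04 m).
It fails at once if the piston is pushed more than 20 mm (distance of piston from where it was at the start of the episode above 0.02 m).
It fails at once if the oil can is pushed more than 20 mm (distance of oil_can from where it was at the start of the episode above 0.02 m).
It fails at once if the bolt jar is pushed more than 20 mm (distance of bolt_jar from where it was at the start of the episode above 0.02 m).
It fails at once if the wrench is pushed more than 20 mm (distance of wrench from where it was at the start of the episode above 0.02 m).
It also fails if it takes over 72 s, if anything falls off the work surface, if the arm or the gripper's body presses on something with over 40 N, if the wrist force passes 120 N, or if a joint passes its speed limit or range.

## Robot

A 6-joint arm with a two-finger parallel gripper is mounted at the origin on the work surface. World frame = base frame: x ahead of the robot, y to its left, z up, the work surface at z = 0. Lengths are in mm, angles in rad, forces in N, time in s.
With the tool pointing down it reaches from about 300 to 775 mm from the base axis. Payload 14.6 kg.
Tool frame: the origin (TCP) lies at the very end of the fingers, on their centre line; the grasp point (between the pads) lies 19 mm behind it; z points along the fingers, y is the line along which they close (so a half turn about z gives the same grasp; the last joint's range is limited). The gripper opens to 94 mm and grips with 3 to 60 N. Pads are 16 mm wide; open, the fingers measure 119 mm over their backs; the gripper's body (75 mm by 177 mm) begins 78 mm behind the grasp point.
Start: joints at [1.123, 0.3, 1.521, -0, 1.321, -0.067], TCP at [204.411, 510.593, 205.446] pointing down, gripper open.
Joint ranges: [-3.03, 3.03], [-0.79, 2.21], [0.23, 2.52], [-1.04, 4.18], [0, 3.07], [-2.55, 2.55]. Speed limits (rad/s): [2.22, 2.22, 2.57, 3.14, 3.14, 3.14].

## Interface

Orientations are given as [roll, pitch, yaw] about the fixed x, y, z axes, in that order (R = Rz(yaw) Ry(pitch) Rx(roll)).
In Python, from cell import manip, eyes, ticket gives the robot as it stands. The module is installed in compiled form; this text tells all that it offers.
- The arm moves only by the tool arm_command, never from a script. Its argument "plan" is a list of rows, each a list of 5 numbers: the opening, from -1 (shut) to 1 (fully open), then the shift along the tool's x, y, z in m, then the turn about the tool's z in rad. In form: [[jaw, dx, dy, dz, roll], ...]. A call has 1 to 20 rows; each row shifts and turns the commanded pose from where the row before left it, along the tool's axes as they then stand; what a row does not reach is not made up. A row lasts 1/8 s, in which the tool goes at most 62.5 mm and 10.7 degrees, less where a joint would pass 70% of its speed; a pose out of reach is approached as far as the arm can. A call is refused whole if a number of a shift passes 0.0625 or a number of a turn 0.188, either way. A call with a gripper value outside its range is refused whole. The fingers move at their own pace and stop on an object; "newtons" is the grip in N (left out, the last holds). Time passes only in rows, so rows that do not move let the fingers close. It gives the time, the measured TCP pose, the force, the opening and the grip force at its end, in the units of the state.
- manip.read_state(): the state, without advancing time (a new reading comes with each control period).
- eyes.camera(name): name is "scene" or "top" or "wrist"; returns a dict with "img" (400x640x3 uint8, blue, green, red), "z_map" (400x640 float32, mm along the optical axis (not along the pixel's ray), 0 where there is no reading), "fx", "fy", "cx", "cy" (pixels), "dist" ([k1, k2, p1, p2, k3] as OpenCV has them; the pictures are not rectified), "eye" and "orientation" of the camera in the world. Camera axes: x right, y down, z forward; pixel columns grow to the right and rows downward; lengths in mm; the calibration is good to about 2 mm. A picture is of the moment at which its call begins.
- ticket.sign_off(): hands the job in; it is judged then, once.
The state is a dict: "clock": time; "joints": joint angles; "qd": joint speeds; "effort": joint torques, N m; "eef_pos": TCP position; "eef_rot": TCP orientation; "wrist_force": force on the tool from outside, world axes, zero at the start; "moment": the same for the moment, N m; "finger_gap": finger opening in mm; "finger_force": force on a finger pad.
Only numpy, scipy, OpenCV 4.12 (cv2) and the standard library are available. Lean on these libraries where they do the work, as an engineer would, in place of code of your own. Each camera call takes 0.05 s, during which the arm holds its last target. There are 200 camera calls.

## Working session

There is one attempt and no reset: what is moved stays moved. The work goes in short steps, Python scripts to look and compute and a tool call to move; the robot and the scene stay as the last step left them, time stands still between calls to the robot, and variables do not carry over. Pictures are saved under pics/ and viewed, at most 10 in all, crops included, and the job is handed in when it is done.

Besides the shell and the picture viewer there is one more tool, called after "Call:" as name(argument=value, ...) on one line, values as JSON. arm_command: Moves the arm, as the interface text tells. Its arguments: {"type":"object","properties":{"plan":{"type":"array"},"newtons":{"type":"number"}},"required":["plan"]}

```bash
mkdir -p pics && cat > h.py <<'E'
import numpy as np, cv2
from scipy.spatial.transform import Rotation as R
from cell import manip, eyes, ticket
def K(c): return np.array([[c["fx"],0,c["cx"]],[0,c["fy"],c["cy"]],[0,0,1.]])
def rot(c):
    o=np.array(c["orientation"],float)
    return o if o.shape==(3,3) else R.from_euler("xyz",o).as_matrix()
def plane(c,uv,z):
    "pixels -> world points on height z"
    p=cv2.undistortPoints(np.array(uv,float).reshape(-1,1,2),K(c),np.array(c["dist"],float)).reshape(-1,2)
    d=np.c_[p,np.ones(len(p))]@rot(c).T; e=np.array(c["eye"],float)
    return e+d*((z-e[2])/d[:,2])[:,None]
def cloud(c):
    "world xyz per pixel from depth"
    v,u=np.mgrid[0:400,0:640]
    p=cv2.undistortPoints(np.stack([u,v],-1).astype(float).reshape(-1,1,2),K(c),np.array(c["dist"],float)).reshape(-1,2)
    z=c["z_map"].reshape(-1,1).astype(float)
    P=(np.c_[p,np.ones(len(p))]*z)@rot(c).T+np.array(c["eye"],float)
    P[z[:,0]==0]=np.nan
    return P.reshape(400,640,3)
E
python3 - <<'E'
from h import *
import pickle
print(manip.read_state())
cs={n:eyes.camera(n) for n in("top","scene")}
pickle.dump(cs,open("c0.pkl","wb"))
for n,c in cs.items():
    print(n,c["eye"],c["orientation"],c["fx"],c["cx"],c["cy"],c["dist"])
    cv2.imwrite(f"pics/{n}0.png",c["img"])
E
```

```text
{'clock': 0.0, 'joints': array([ 1.12338101e+00,  3.00475100e-01,  1.52158753e+00,  6.22100444e-07,
        1.32073095e+00, -6.66051663e-02]), 'qd': array([-2.72737103e-04, -6.72391893e-04, -9.70291397e-05,  4.86987326e-04,
       -4.56501215e-05, -3.98607408e-05]), 'effort': array([-3.84825780e-04, -5.31809235e+01, -3.52741134e+01,  7.08858669e-02,
        2.44285382e-02, -1.56794345e-04]), 'eef_pos': array([204.30626429, 510.35017491, 204.88142143]), 'eef_rot': array([-3.14039443e+00, -8.05297809e-05,  2.76078230e+00]), 'wrist_force': array([-0.29852131,  0.28201537, -0.16133802]), 'moment': array([ 0.04035585,  0.02404956, -0.00032581]), 'finger_force': 0.0, 'finger_gap': 93.6103125884809}
top [457.27981856  21.14262441 998.83345533] [-2.93040915e+00 -2.92102659e-03 -1.59653859e+00] 405.3770864170806 321.6165967903863 198.80259076733614 [-0.03391376  0.          0.          0.          0.        ]
scene [1230.47111761 -139.91621242  541.00276299] [-2.16014916 -0.0089626   1.3355241 ] 376.693922329388 323.66441775900194 203.56215046640327 [-0.0838569  0.         0.         0.         0.       ]
```

View pics/top0.png

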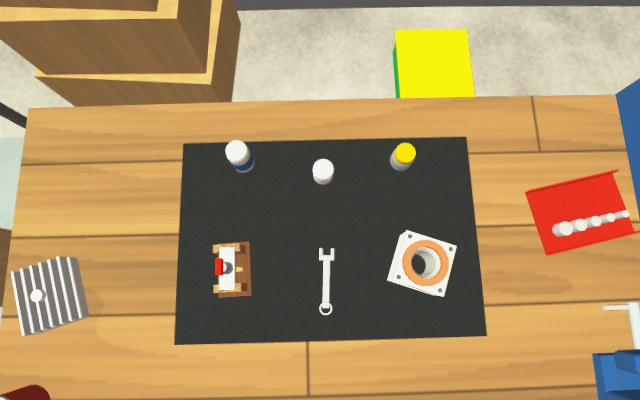

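View pics/scene0.png

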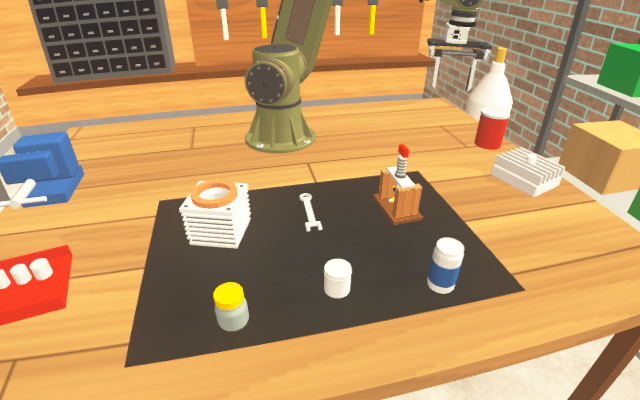

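The top view shows the gauge on its rest at about (226,268) with the red lock at (219,267). The cylinder with the copper ring is at (425,262), the wrench between them, and the piston, can and jar are near the top edge of the mat.

```bash
python3 - <<'E'
from h import *
import pickle
cs=pickle.load(open("c0.pkl","rb"))
for n,c in cs.items():
    P=cloud(c); hsv=cv2.cvtColor(c["img"],cv2.COLOR_BGR2HSV); H,S,V=cv2.split(hsv); X,Y,Z=P[...,0],P[...,1],P[...,2]
    ws=(X>250)&(X<700)&(abs(Y)<400)&(Z>-20)
    def rep(name,m):
        p=P[m]; 
        if len(p)<5: print(n,name,len(p)); return
        r=cv2.minAreaRect(p[:,:2].astype(np.float32))
        print(n,name,len(p),"mean",p.mean(0).round(1),"zq",np.percentile(p[:,2],[5,50,95]).round(1),"rect",np.round(r[0],1),np.round(r[1],1),round(r[2],1))
    rep("ring",ws&(H>5)&(H<18)&(S>90)&(V>150)&(Z>92)&(Z<140)&(Y<0))
    rep("cyl top",ws&(S<40)&(V>150)&(Z>88)&(Z<115)&(Y<0))
    rep("lock",ws&((H<6)|(H>172))&(S>180)&(V>100)&(Z>140)&(Y>0))
    rep("bridge",ws&(S<60)&(V>140)&(Z>86)&(Z<110)&(Y>100)&(X<450))
    rep("high",ws&(Z>108)&(Y>100)&(X<450))
    rep("rest",ws&(Z>80)&(Z<98)&(S>60)&(Y>100)&(X<450))
    rep("base",ws&(Z>4)&(Z<20)&(S>60)&(Y>100)&(X<450))
    # ring by plane
    if n=="top":
        m=(ws&(H>5)&(H<18)&(S>90)&(V>150)&(Z>92)&(Z<140)&(Y<0)).astype(np.uint8)
        k=max(cv2.findContours(m,cv2.RETR_EXTERNAL,cv2.CHAIN_APPROX_NONE)[0],key=cv2.contourArea)
        zt=np.nanmedian(Z[m>0]); q=plane(c,k.reshape(-1,2),zt)
        print("circle",zt,cv2.minEnclosingCircle(q[:,:2].astype(np.float32)),cv2.fitEllipse(q[:,:2].astype(np.float32)))
    cr=cs[n]["img"]
b=cs["top"]["img"][225:310,195:270]; a=cs["top"]["img"][215:310,375:470]
cv2.imwrite("pics/crop.png",np.hstack([cv2.resize(b,(400,450)),cv2.resize(a,(400,450))]))
E
```

```text
top ring 955 mean [ 499.9 -207.9  111.6] zq [107.  111.9 114.8] rect [ 500.7 -208.7] [99.9 97.3] 88.8
top cyl top 1293 mean [ 499.4 -208.1   99.2] zq [ 92.8  99.7 102.8] rect [ 501.1 -209.8] [118.8 117. ] 70.4
top lock 130 mean [500.4 226.6 169.6] zq [158.  171.2 173.9] rect [501.  227.5] [32.3 12.3] 0.5
top bridge 0
top high 0
top rest 10 mean [448.8 244.8  89.9] zq [88.1 89.4 92.2] rect [448.8 244.7] [20.3  0.1] 88.7
top base 258 mean [396.5 239.8   9.3] zq [ 4.1 10.4 14.2] rect [350.4 251.8] [293.  198.2] 89.8
circle 111.92275009176183 ((501.2494812011719, -207.6080322265625), 50.84737777709961) ((500.6217346191406, -207.94664001464844), (97.29563903808594, 100.05376434326172), 16.898073196411133)
scene ring 805 mean [ 509.6 -207.8  107.8] zq [ 99.9 109.6 111.5] rect [ 503.3 -208.9] [103.7  97.4] 10.5
scene cyl top 821 mean [ 526.6 -207.2   95.7] zq [89.2 97.1 99.1] rect [ 503.1 -207.5] [118.5 119.9] 70.0
scene lock 91 mean [508.7 225.2 163.8] zq [153.5 164.5 171.5] rect [505.9 226.6] [34.1 10.4] 4.6
scene bridge 0
scene high 0
scene rest 0
scene base 10 mean [445.  192.5   9.5] zq [ 6.2  9.7 12. ] rect [445.9 194.1] [ 7.  13.3] 10.6
```

View pics/crop.png

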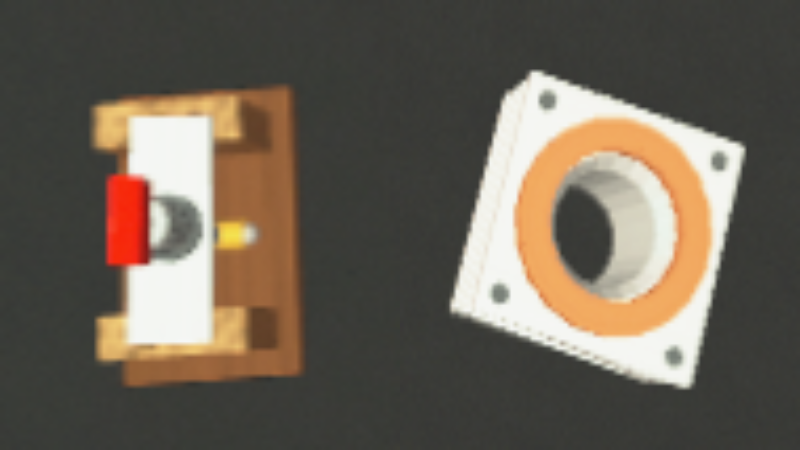

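The crop shows the bridge lying along world x across both posts, the red lock at left, and the orange ring around the bore. Measured: gauge at about (501, 227) and bore at (500.7, -208) with the ring top at about z = 112. All of this agrees with the given sizes, so I move above the gauge and turn the tool to yaw 0.

Call:
arm_command(plan=[[1,-0.038,-0.0153,-0.004,0],[1,-0.038,-0.0153,-0.004,0],[1,-0.038,-0.0153,-0.004,0],[1,-0.038,-0.0153,-0.004,0],[1,-0.038,-0.0153,-0.004,0],[1,-0.038,-0.0153,-0.004,0],[1,-0.038,-0.0153,-0.004,0],[1,-0.038,-0.0153,-0.004,0],[1,-0.038,-0.0153,-0.004,0],[1,-0.038,-0.0153,-0.004,0]], newtons=40)

```text
clock: 1.35
eef_pos: [501.1, 226.2, 245.3]
eef_rot: [-3.141, -0.0, 2.761]
wrist_force: [1.1, 0.3, 0.4]
finger_gap: 94.5
finger_force: 0.0
```

Call:
arm_command(plan=[[1,0,0,0,0.184],[1,0,0,0,0.184],[1,0,0,0,0.184],[1,0,0,0,0.184],[1,0,0,0,0.184],[1,0,0,0,0.184],[1,0,0,0,0.184],[1,0,0,0,0.184],[1,0,0,0,0.184],[1,0,0,0,0.184],[1,0,0,0,0.184],[1,0,0,0,0.184],[1,0,0,0,0.184],[1,0,0,0,0.184],[1,0,0,0,0.184],[1,0,0,0,0]])

```text
clock: 3.35
eef_pos: [500.2, 227.3, 245.2]
eef_rot: [3.141, 0.0, 0.002]
wrist_force: [-0.3, -0.5, 0.8]
finger_gap: 94.2
finger_force: 0.0
```

```bash
python3 - <<'E'
from h import *
s=manip.read_state(); print(s["eef_pos"],s["eef_rot"],s["joints"],s["wrist_force"])
c=eyes.camera("wrist"); print(c["eye"],c["orientation"],c["fx"])
cv2.imwrite("pics/w1.png",c["img"])
P=cloud(c); H,S,V=cv2.split(cv2.cvtColor(c["img"],cv2.COLOR_BGR2HSV)); Z=P[...,2]
m=((H<6)|(H>172))&(S>180)&(V>100)&(Z>140)&(Z<190)
p=P[m]; print("lock",len(p),np.percentile(p,[5,50,95],axis=0).round(1))
t=m&(Z>168); q=plane(c,np.argwhere(t)[:,::-1],172)[:,:2].astype(np.float32); print("lock top",cv2.minAreaRect(q))
b=(S<60)&(V>120)&(Z>88)&(Z<103); q=plane(c,np.argwhere(b)[:,::-1],96)[:,:2].astype(np.float32); print("bridge",len(q),cv2.minAreaRect(q))
E
```

```text
[500.24827111 227.26714973 245.18576177] [3.14140873e+00 4.94203753e-04 1.91485585e-03] [3.59769813e-01 2.71411531e-01 1.46485260e+00 8.41366751e-07
 1.40585584e+00 1.92865110e+00] [-0.30545076 -0.52016957  0.81137954]
[584.24484668 226.52138766 425.29019612] [ 2.84622056e+00 -1.26916644e-04 -1.56876526e+00] 331.3601879658598
lock 438 [[486.5 222.3 166.7]
 [503.6 226.3 172.8]
 [517.2 229.6 174. ]]
lock top ((501.3630065917969, 226.005615234375), (8.721510887145996, 33.856353759765625), 89.86363983154297)
bridge 1947 ((500.31719970703125, 225.93077087402344), (93.97216033935547, 34.71853256225586), 0.019734779372811317)
```

View pics/w1.png

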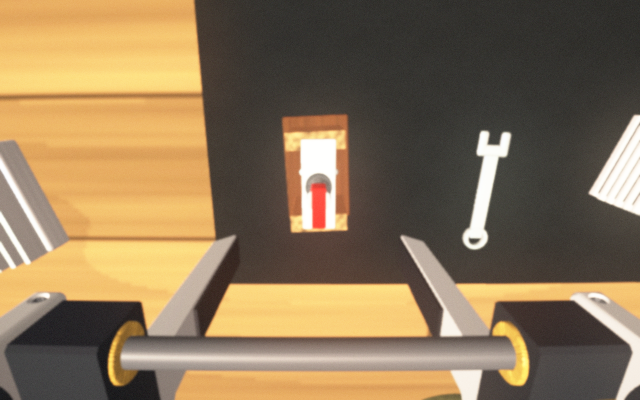

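The wrist view shows the red wing at (319,205) centred on the bridge, pointing along world x. The bridge measures 94 x 34.7 mm at (500.3, 225.9), as it should. I descend astride the wing, then grip the handle.

Call:
arm_command(plan=[[1,0,0.0012,0,0],[1,0,0,0.03,0],[1,0,0,0.03,0],[1,0,0,0.03,0],[1,0,0,0.025,0],[1,0,0,0.019,0],[1,0,0,0,0],[-1,0,0,0,0],[-1,0,0,0,0],[-1,0,0,0,0],[-1,0,0,0,0],[-1,0,0,0,0],[-1,0,0,0,0]], newtons=50)

```text
clock: 5.03
eef_pos: [500.3, 226.1, 111.5]
eef_rot: [3.142, -0.0, 0.001]
wrist_force: [0.0, -0.5, -0.3]
finger_gap: 37.4
finger_force: 0.0
```

Call:
arm_command(plan=[[-1,0,0,0,0],[-1,0,0,0,0],[-1,0,0,0,0],[-1,0,0,0,0],[-1,0,0,0,0]])

```text
clock: 5.65
eef_pos: [500.3, 226.2, 111.4]
eef_rot: [-3.141, 0.0, 0.001]
wrist_force: [0.6, 1.2, -0.1]
finger_gap: 21.3
finger_force: 50.0
```

Gripped at 21.3 mm, 50 N. I lift and carry it over the bore.

Call:
arm_command(plan=[[-1,0,0,-0.01,0],[-1,0,0,-0.02,0],[-1,0,0,-0.03,0],[-1,0,0,-0.03,0],[-1,0,0,-0.03,0],[-1,0,0.02,0,0],[-1,0,0.04,0,0],[-1,0,0.045,0,0],[-1,0,0.045,0,0],[-1,0,0.045,0,0],[-1,0,0.045,0,0],[-1,0,0.045,0,0],[-1,0,0.045,0,0],[-1,0,0.045,0,0],[-1,0,0.035,0,0],[-1,0,0.024,0,0],[-1,0,0,0,0],[-1,0,0,0,0]])

```text
clock: 7.9
eef_pos: [500.1, -207.6, 230.8]
eef_rot: [-3.141, 0.001, 0.001]
wrist_force: [-0.9, 0.1, -2.2]
finger_gap: 21.3
finger_force: 50.0
```

```bash
python3 - <<'E'
from h import *
s=manip.read_state(); print(s["eef_pos"],s["eef_rot"],s["joints"],s["wrist_force"])
c=eyes.camera("wrist"); cv2.imwrite("pics/w2.png",c["img"])
P=cloud(c); H,S,V=cv2.split(cv2.cvtColor(c["img"],cv2.COLOR_BGR2HSV)); Z=P[...,2]
m=((H>5)&(H<18)&(S>90)&(V>120)&(Z>95)&(Z<130)&(P[...,1]<-130)&(abs(P[...,0]-500)<90)).astype(np.uint8)
print("ring z",np.nanpercentile(Z[m>0],[5,50,95]),m.sum())
q=plane(c,np.argwhere(m)[:,::-1],np.nanmedian(Z[m>0]))[:,:2].astype(np.float32)
h=cv2.convexHull(q); print(cv2.minEnclosingCircle(q),cv2.minAreaRect(q))
b=(S<60)&(V>120)&(Z>195)&(Z<220)
q=plane(c,np.argwhere(b)[:,::-1],s["eef_pos"][2]-15)[:,:2].astype(np.float32); print("bridge",len(q),cv2.minAreaRect(q))
E
```

```text
[ 500.05025822 -207.64101418  230.75175017] [-3.14096994e+00  1.13837783e-03  5.15772856e-04] [-4.61248541e-01  2.62893973e-01  1.50894686e+00  5.13322409e-05
  1.37104840e+00  1.10902215e+00] [-0.87279771  0.09234513 -2.18791253]
ring z [111.79819463 113.1556206  114.30100267] 3366
((501.22198486328125, -210.34136962890625), 49.7667236328125) ((505.6080322265625, -210.64578247070312), (97.21772766113281, 90.58661651611328), 85.72698974609375)
bridge 3530 ((500.2899475097656, -208.4794921875), (94.23651885986328, 33.845130920410156), 0.047889288514852524)
```

View pics/w2.png

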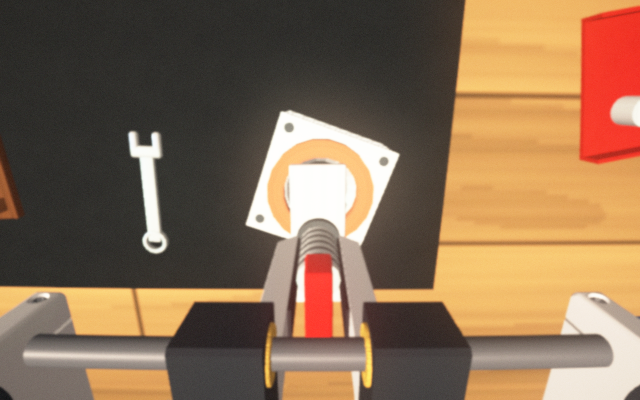

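The view shows the bridge over the ring: ring centre near (319,187), bridge slightly to the -x side in perspective. Ring against bridge gives a correction of about +0.8 mm in x and -1.6 mm in y. I apply it and descend in stages, watching the force.

Call:
arm_command(plan=[[-1,0.0008,0.0016,0,0],[-1,0,0,0.015,0],[-1,0,0,0.015,0],[-1,0,0,0.015,0],[-1,0,0,0.01,0],[-1,0,0,0.005,0],[-1,0,0,0,0],[-1,0,0,0,0]])

```text
clock: 8.95
eef_pos: [501.7, -209.6, 171.9]
eef_rot: [3.141, -0.001, 0.001]
wrist_force: [-0.3, 0.2, -2.2]
finger_gap: 21.4
finger_force: 50.0
```

Call:
arm_command(plan=[[-1,0,0,0.004,0],[-1,0,0,0.004,0],[-1,0,0,0.003,0],[-1,0,0,0,0]])

```text
clock: 9.45
eef_pos: [501.0, -209.5, 160.2]
eef_rot: [-3.141, 0.001, 0.001]
wrist_force: [-3.6, 0.3, -1.8]
finger_gap: 21.4
finger_force: 50.0
```

Call:
arm_command(plan=[[-1,-0.0006,0,0.002,0],[-1,0,0,0.002,0],[-1,0,0,0.002,0],[-1,0,0,0,0]])

```text
clock: 9.95
eef_pos: [501.1, -209.7, 154.7]
eef_rot: [3.141, -0.001, 0.001]
wrist_force: [-1.3, -0.8, 0.2]
finger_gap: 21.5
finger_force: 50.0
```

Call:
arm_command(plan=[[-1,0,0,0.003,0],[-1,0,0,0.003,0],[-1,0,0,0,0]])

```text
clock: 10.32
eef_pos: [500.7, -209.5, 147.9]
eef_rot: [-3.141, 0.001, 0.001]
wrist_force: [-1.4, -1.8, -4.8]
finger_gap: 21.2
finger_force: 50.0
```

Call:
arm_command(plan=[[-1,0,0,0.002,0],[-1,0,0,0.002,0],[-1,0,0,0,0],[-1,0,0,0,0]])

```text
clock: 10.82
eef_pos: [500.7, -209.4, 144.0]
eef_rot: [-3.141, 0.001, 0.001]
wrist_force: [-1.2, -1.0, -4.4]
finger_gap: 21.5
finger_force: 50.0
```

Call:
arm_command(plan=[[-1,0,0,0.002,0],[-1,0,0,0.002,0],[-1,0,0,0,0],[-1,0,0,0,0]])

```text
clock: 11.32
eef_pos: [500.7, -209.4, 140.0]
eef_rot: [-3.141, 0.001, 0.001]
wrist_force: [0.3, -1.7, -3.5]
finger_gap: 21.1
finger_force: 50.0
```

Call:
arm_command(plan=[[-1,0,0,0.001,0],[-1,0,0,0.001,0],[-1,0,0,0.001,0],[-1,0,0,0.001,0],[-1,0,0,0,0]])

```text
clock: 11.95
eef_pos: [500.8, -209.4, 136.2]
eef_rot: [-3.141, 0.0, 0.001]
wrist_force: [-0.1, -1.1, -0.3]
finger_gap: 21.2
finger_force: 50.0
```

Call:
arm_command(plan=[[-1,0,0,0.0005,0],[-1,0,0,0.0005,0],[-1,0,0,0,0]])

```text
clock: 12.32
eef_pos: [500.8, -209.5, 135.3]
eef_rot: [-3.142, 0.0, 0.001]
wrist_force: [-1.1, -0.7, 1.5]
finger_gap: 21.1
finger_force: 50.0
```

Call:
arm_command(plan=[[-1,0,0,0.0005,0],[-1,0,0,0.0005,0],[-1,0,0,0,0]])

```text
clock: 12.7
eef_pos: [500.8, -209.5, 134.3]
eef_rot: [-3.141, 0.0, 0.001]
wrist_force: [-1.4, -0.7, 0.5]
finger_gap: 21.3
finger_force: 50.0
```

Call:
arm_command(plan=[[-1,0,0,0.0005,0],[-1,0,0,0.0005,0],[-1,0,0,0,0]])

```text
clock: 13.08
eef_pos: [500.8, -209.5, 133.6]
eef_rot: [-3.142, 0.0, 0.001]
wrist_force: [-3.3, 0.5, 4.9]
finger_gap: 21.3
finger_force: 50.0
```

Call:
arm_command(plan=[[-1,0,0,0.0004,0],[-1,0,0,0,0],[-1,0,0,0,0]])

```text
clock: 13.45
eef_pos: [500.8, -209.5, 133.6]
eef_rot: [3.142, -0.0, 0.001]
wrist_force: [-6.0, 2.2, 8.9]
finger_gap: 21.1
finger_force: 50.0
```

Call:
arm_command(plan=[[-1,0,0,0.0003,0],[-1,0,0,0,0],[-1,0,0,0,0],[-1,0,0,0,0]])

```text
clock: 13.95
eef_pos: [500.8, -209.5, 133.6]
eef_rot: [3.141, -0.0, 0.001]
wrist_force: [-7.7, 2.4, 10.7]
finger_gap: 21.1
finger_force: 50.0
```

```bash
python3 - <<'E'
from h import *
s=manip.read_state(); print(s["eef_pos"],s["wrist_force"],s["moment"])
c=eyes.camera("scene"); cv2.imwrite("pics/s3.png",cv2.resize(c["img"][80:270,150:300],None,fx=3,fy=3,interpolation=cv2.INTER_CUBIC))
E
```

```text
[ 500.80732955 -209.45405291  133.58659377] [-7.737773    2.39612275 10.65159041] [ 0.40845402  1.44170264 -0.022675  ]
```

View pics/s3.png

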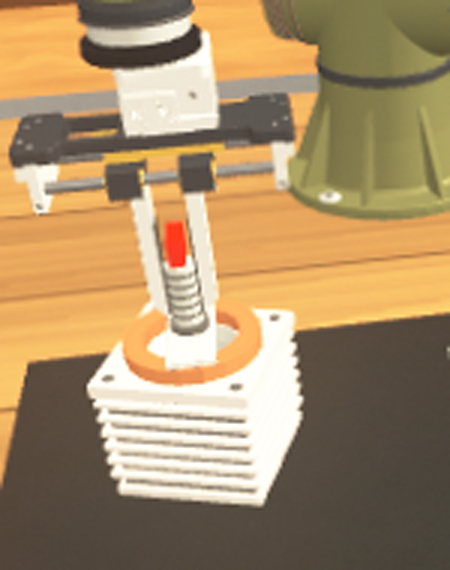

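The crop shows the bridge lying flat across the copper ring, both ends on it. Contact is firm at TCP z = 133.6, and the position no longer moves as the force rises. I add a little more push and hold, then open and rise to lock height.

Call:
arm_command(plan=[[-1,0,0,0.0003,0],[-1,0,0,0,0],[-1,0,0,0,0]])

```text
clock: 14.38
eef_pos: [500.8, -209.4, 133.5]
eef_rot: [3.141, -0.0, 0.001]
wrist_force: [-9.4, 3.3, 15.5]
finger_gap: 21.6
finger_force: 50.0
```

Call:
arm_command(plan=[[0,0,0,0,0],[0,0,0,0,0],[0,0,0,0,0],[0,0,0,0,0],[0,0,0,-0.01,0],[0,0,0,-0.015,0],[0,0,0,-0.016,0],[0,0,0,0,0]], newtons=20)

```text
clock: 15.38
eef_pos: [501.5, -209.8, 175.3]
eef_rot: [3.14, -0.003, 0.001]
wrist_force: [0.5, -0.9, 0.1]
finger_gap: 46.9
finger_force: 0.0
```

```bash
python3 - <<'E'
from h import *
s=manip.read_state(); print(s["eef_pos"],s["wrist_force"])
c=eyes.camera("top"); P=cloud(c); H,S,V=cv2.split(cv2.cvtColor(c["img"],cv2.COLOR_BGR2HSV))
c=eyes.camera("wrist"); cv2.imwrite("pics/w4.png",c["img"]); P=cloud(c); H,S,V=cv2.split(cv2.cvtColor(c["img"],cv2.COLOR_BGR2HSV)); Z=P[...,2]
m=((H<6)|(H>172))&(S>180)&(V>100)&(Z>180)&(Z<215); print("lock",m.sum(),np.nanpercentile(P[m],[5,50,95],axis=0).round(1))
q=plane(c,np.argwhere(m)[:,::-1],194)[:,:2].astype(np.float32); print(cv2.minAreaRect(q))
b=(S<60)&(V>120)&(Z>112)&(Z<124)&(abs(P[...,1]+209)<25)
print("bridge",b.sum(),np.nanpercentile(Z[b],[10,50,90]),np.nanpercentile(P[b],[1,99],axis=0)[:,:2])
E
```

```text
[ 501.47421381 -209.78813137  175.28709522] [ 0.52115713 -0.85147981  0.09952824]
lock 1257 [[ 486.2 -215.2  188. ]
 [ 503.7 -210.5  195.1]
 [ 517.7 -205.7  196.1]]
((503.4939880371094, -210.78126525878906), (39.01866912841797, 11.577604293823242), 0.03146486356854439)
bridge 3123 [118.30316359 119.1825964  120.08726801] [[ 455.07650453 -227.22300621]
 [ 547.37666701 -193.54556518]]
```

Call:
arm_command(plan=[[0,0,0.0006,0.001,0],[-1,0,0,0,0],[-1,0,0,0,0],[-1,0,0,0,0],[-1,0,0,0,0],[-1,0,0,0,0],[-1,0,0,0,0],[-1,0,0,0,0]])

```text
clock: 16.48
eef_pos: [500.8, -209.9, 172.4]
eef_rot: [-3.141, 0.0, 0.001]
wrist_force: [-0.5, 2.9, 1.2]
finger_gap: 12.1
finger_force: 20.0
```

Gripped the wing at 12.1 mm. I turn it counter-clockwise, which is negative about tool z.

Call:
arm_command(plan=[[-1,0,0,0,-0.14],[-1,0,0,0,-0.14],[-1,0,0,0,-0.14],[-1,0,0,0,-0.14],[-1,0,0,0,-0.14],[-1,0,0,0,-0.14],[-1,0,0,0,-0.14],[-1,0,0,0,-0.12],[-1,0,0,0,0],[-1,0,0,0,0],[-1,0,0,0,0]])

```text
clock: 17.85
eef_pos: [501.0, -210.2, 172.5]
eef_rot: [3.141, 0.0, 1.099]
wrist_force: [3.0, -1.0, -2.5]
finger_gap: 11.5
finger_force: 20.0
```

```bash
cat > b.py <<'E'
from h import *
s=manip.read_state(); print(s["eef_pos"],s["eef_rot"],s["wrist_force"],s["moment"],s["finger_gap"])
c=eyes.camera("wrist"); P=cloud(c); H,S,V=cv2.split(cv2.cvtColor(c["img"],cv2.COLOR_BGR2HSV)); Z=P[...,2]
b=(S<60)&(V>120)&(Z>112)&(Z<124)&(np.hypot(P[...,0]-501,P[...,1]+209)<60)
q=plane(c,np.argwhere(b)[:,::-1],118.5)[:,:2].astype(np.float32); print("bridge",len(q),cv2.minAreaRect(q))
cv2.imwrite("pics/w5.png",c["img"])
E
python3 b.py
```

```text
[ 500.99089334 -210.20242562  172.45503392] [3.14117900e+00 7.13113251e-05 1.09918462e+00] [ 3.02997203 -1.00079236 -2.47722685] [-0.21724592 -0.66050301  0.02735258] 11.522235800733393
bridge 3981 ((500.44061279296875, -224.5858154296875), (94.86956787109375, 64.41799926757812), 0.643554151058197)
```

View pics/w5.png

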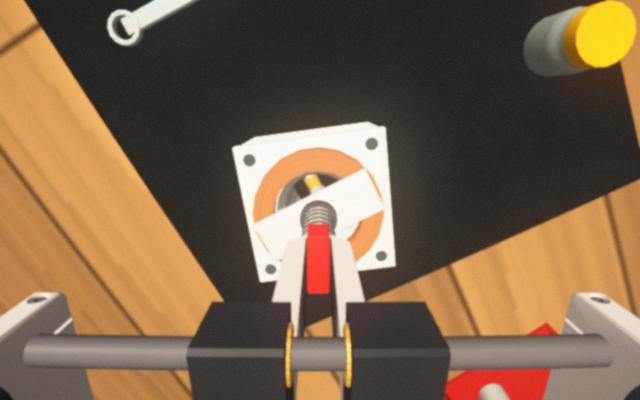

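The wrist view shows the bridge unmoved along world x (minAreaRect is off only because it took in white cylinder pixels). The red wing is turned about 1.1 rad and the plunger is at (313,185). I turn it back.

Call:
arm_command(plan=[[-1,0,0,0,0],[-1,0,0,0,0.14],[-1,0,0,0,0.14],[-1,0,0,0,0.14],[-1,0,0,0,0.14],[-1,0,0,0,0.14],[-1,0,0,0,0.14],[-1,0,0,0,0.14],[-1,0,0,0,0.12],[-1,0,0,0,0.02],[-1,0,0,0,0],[-1,0,0,0,0],[-1,0,0,0,0]])

```text
clock: 19.52
eef_pos: [500.7, -209.9, 172.5]
eef_rot: [-3.141, 0.001, -0.018]
wrist_force: [-3.0, 3.9, 2.5]
finger_gap: 12.0
finger_force: 20.1
```

Call:
arm_command(plan=[[0,0,0,0,-0.02],[0,0,0,0,0],[0,0,0,0,0],[0,0,0,0,0]])

```text
clock: 20.02
eef_pos: [500.9, -210.2, 172.4]
eef_rot: [3.141, -0.0, 0.001]
wrist_force: [0.1, 0.0, 0.1]
finger_gap: 46.3
finger_force: 0.0
```

```bash
python3 b.py && python3 - <<'E'
from h import *
c=eyes.camera("wrist"); P=cloud(c); H,S,V=cv2.split(cv2.cvtColor(c["img"],cv2.COLOR_BGR2HSV)); Z=P[...,2]
m=((H<6)|(H>172))&(S>180)&(V>100)&(Z>180)&(Z<215)
q=plane(c,np.argwhere(m)[:,::-1],194)[:,:2].astype(np.float32); print("lock",cv2.minAreaRect(q))
E
```

```text
[ 500.88649961 -210.19201093  172.43863425] [ 3.14145242e+00 -6.86774054e-05  6.52621348e-04] [0.05625091 0.04936814 0.11433937] [ 0.03954318  0.1673328  -0.03133261] 46.260600362097634
bridge 3172 ((499.8183898925781, -198.96188354492188), (95.61927795410156, 61.39847946166992), 3.7007932662963867)
lock ((503.2983703613281, -210.809814453125), (39.32889175415039, 11.490921974182129), 0.04768728092312813)
```

View pics/w5.png

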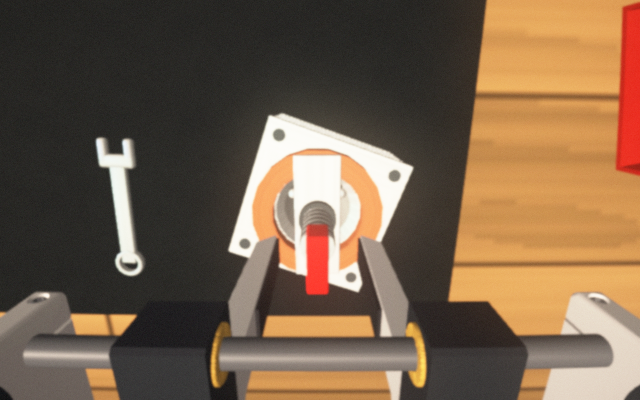

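The wing is back along the bridge (angle 0.0) and both plunger tips show at the bore wall at (290,192) and (343,192). I go down astride the wing, grip the handle and draw out.

Call:
arm_command(plan=[[0,0,0,0.015,0],[0,0,0,0.015,0],[0,0,0,0.009,0],[0,0,0,0,0],[-1,0,0,0,0],[-1,0,0,0,0],[-1,0,0,0,0],[-1,0,0,0,0],[-1,0,0,0,0],[-1,0,0,0,0]], newtons=50)

```text
clock: 21.38
eef_pos: [501.0, -209.8, 133.8]
eef_rot: [-3.141, -0.0, 0.001]
wrist_force: [-1.2, 5.0, 6.1]
finger_gap: 21.3
finger_force: 50.0
```

Call:
arm_command(plan=[[-1,0,0,-0.004,0],[-1,0,0,-0.008,0],[-1,0,0,-0.008,0],[-1,0,0,-0.01,0],[-1,0,0,-0.01,0],[-1,0,0,-0.01,0],[-1,0,0,-0.01,0],[-1,0,0,-0.01,0],[-1,0,0,-0.01,0],[-1,0,0,-0.01,0],[-1,0,0,-0.01,0],[-1,0,0,0,0],[-1,0,0,0,0]])

```text
clock: 23.0
eef_pos: [500.8, -210.0, 233.1]
eef_rot: [-3.141, 0.0, 0.001]
wrist_force: [0.1, 0.2, -1.9]
finger_gap: 21.4
finger_force: 50.0
```

Clear of the bore. I carry it back over the rest.

Call:
arm_command(plan=[[-1,0,-0.02,0,0],[-1,0,-0.04,0,0],[-1,0,-0.045,0,0],[-1,0,-0.045,0,0],[-1,0,-0.045,0,0],[-1,0,-0.045,0,0],[-1,0,-0.045,0,0],[-1,0,-0.045,0,0],[-1,0,-0.045,0,0],[-1,0,-0.037,0,0],[-1,-0.0005,-0.024,0,0],[-1,0,0,0,0],[-1,0,0,0,0],[-1,0,0,0,0]])

```text
clock: 24.75
eef_pos: [500.0, 225.3, 233.5]
eef_rot: [3.142, -0.0, -0.0]
wrist_force: [-0.1, 0.9, -3.2]
finger_gap: 21.3
finger_force: 50.0
```

```bash
python3 - <<'E'
from h import *
s=manip.read_state(); print(s["eef_pos"],s["eef_rot"])
c=eyes.camera("top"); e=eyes.camera("scene")
a=cv2.resize(c["img"][220:315,180:280],(400,380)); b=cv2.resize(e["img"][90:230,360:460],(400,560))[:380+180]
im=np.zeros((560,800,3),np.uint8); im[:380,:400]=a; im[:,400:]=b
cv2.imwrite("pics/r.png",im)
E
```

```text
[499.98579324 225.30307048 233.50642383] [ 3.14153122e+00 -1.56523540e-05 -3.17656239e-05]
```

View pics/r.png

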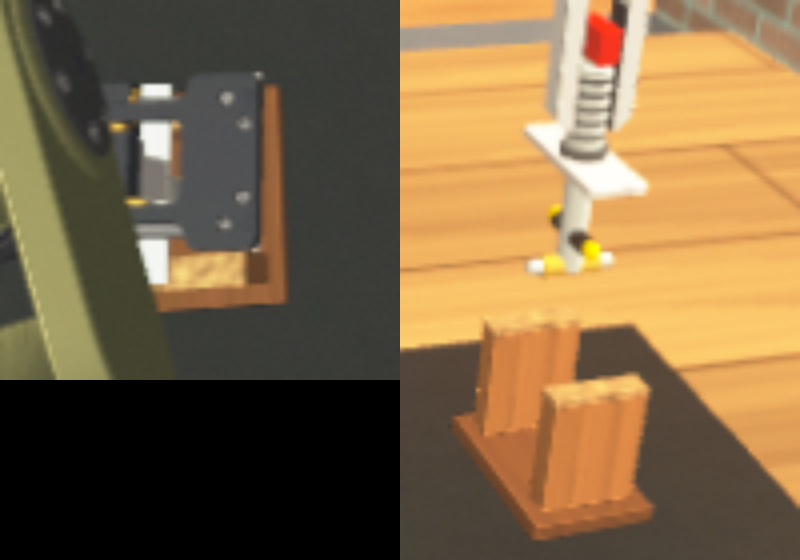

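The right crop shows the gauge upright above the rest, with both plungers out (tips at 535,266 and 608,259) and the posts below clear. I lower it to just above contact.

Call:
arm_command(plan=[[-1,0.0003,-0.0006,0.015,0],[-1,0,0,0.02,0],[-1,0,0,0.02,0],[-1,0,0,0.02,0],[-1,0,0,0.02,0],[-1,0,0,0.012,0],[-1,0,0,0.007,0],[-1,0,0,0.004,0],[-1,0,0,0.002,0],[-1,0,0,0,0],[-1,0,0,0,0]])

```text
clock: 26.22
eef_pos: [500.5, 226.6, 113.8]
eef_rot: [-3.141, -0.001, 0.001]
wrist_force: [0.7, 0.4, -3.5]
finger_gap: 21.2
finger_force: 50.0
```

Call:
arm_command(plan=[[-1,0,0,0.001,0],[-1,0,0,0.0008,0],[-1,0,0,0,0],[-1,0,0,0,0]])

```text
clock: 26.72
eef_pos: [500.3, 226.5, 111.6]
eef_rot: [3.142, 0.0, 0.001]
wrist_force: [-1.0, 0.3, -3.2]
finger_gap: 21.5
finger_force: 50.0
```

Call:
arm_command(plan=[[-1,0,0,0.0005,0],[-1,0,0,0,0],[-1,0,0,0,0]])

```text
clock: 27.1
eef_pos: [500.4, 226.5, 111.6]
eef_rot: [-3.141, -0.0, 0.001]
wrist_force: [-3.6, -0.7, 6.1]
finger_gap: 21.1
finger_force: 50.0
```

Contact at the rest. I open, rise clear (with the jaws kept wide over the wing) and check.

Call:
arm_command(plan=[[0.2,0,0,0,0],[0.2,0,0,0,0],[0.2,0,0,0,0],[0.2,0,0,0,0],[0.2,0,0,0,0],[0.2,0,0,-0.01,0],[0.2,0,0,-0.02,0],[0.2,0,0,-0.03,0],[0.2,0,0,-0.03,0],[0.2,0,0,-0.03,0],[0.2,0,0,-0.02,0],[0.2,0,0,0,0],[0.2,0,0,0,0]])

```text
clock: 28.72
eef_pos: [500.0, 226.4, 250.4]
eef_rot: [3.141, 0.001, 0.001]
wrist_force: [-0.9, 0.5, -0.6]
finger_gap: 56.4
finger_force: 0.0
```

```bash
python3 - <<'E'
from h import *
s=manip.read_state(); print(s["eef_pos"],s["wrist_force"],s["finger_gap"])
c=eyes.camera("wrist"); P=cloud(c); H,S,V=cv2.split(cv2.cvtColor(c["img"],cv2.COLOR_BGR2HSV)); Z=P[...,2]
m=((H<6)|(H>172))&(S>180)&(V>100)&(Z>160)&(Z<190)
print("lock",cv2.minAreaRect(plane(c,np.argwhere(m)[:,::-1],172)[:,:2].astype(np.float32)))
b=(S<60)&(V>120)&(Z>88)&(Z<103); q=plane(c,np.argwhere(b)[:,::-1],96)[:,:2].astype(np.float32); print("bridge",len(q),cv2.minAreaRect(q),np.nanpercentile(Z[b],[5,50,95]))
k=(S>70)&(H>5)&(H<25)&(Z>84)&(Z<95)&(np.hypot(P[...,0]-500,P[...,1]-226)<80); print("posts",k.sum(),cv2.minAreaRect(plane(c,np.argwhere(k)[:,::-1],90)[:,:2].astype(np.float32)))
e=eyes.camera("scene"); im=np.hstack([cv2.resize(c["img"],(500,312))[:,100:400],cv2.resize(e["img"][110:240,360:460],(240,312))])
cv2.imwrite("pics/f.png",im)
E
```

```text
[500.02559574 226.42223447 250.37132779] [-0.9434229   0.50973087 -0.55010107] 56.40040328884724
lock ((501.5809326171875, 225.46876525878906), (35.23139572143555, 9.684223175048828), 0.04744621366262436)
bridge 1875 ((499.353759765625, 225.9014434814453), (94.49308013916016, 34.45160675048828), 0.5585700273513794) [95.66481362 97.0283448  99.71949528]
posts 1161 ((501.3736572265625, 227.5299072265625), (107.0215072631836, 59.727195739746094), 2.618394613265991)
```

View pics/f.png

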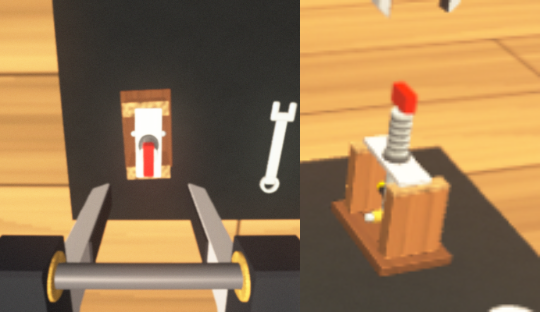

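The gauge hangs level across both posts, about 2 mm from the rest's centre. The wing is along the bridge, the tips are out at (133,133) and (163,133), and the gripper is clear.

```bash
python3 -c "
from cell import ticket
print(ticket.sign_off())"
```

```text
the job is handed in; nothing more can be done
None
```

The gauge was pressed home on the spacer ring (about 11–17 N on the bridge by estimate), freed, re-locked at the bore size and hung back on its rest with the plungers still out; the job was handed in at about 29 s, with no verdict shown.

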